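# Press a microscope mount flat with a hand tamper

## Task

Pick up the tamper from its cork pad and press the sprung plate in the press cup squarely down until it sits level and firmly on its stop, keeping it pressed there for about three seconds so that the mount bonds. Press firmly but gently (about 15 to 20 N; 30 N cracks the glass mount), then stand the tamper upright on its cork pad again, let go, and leave the other things on the bench alone.

Things in the scene. Friction and masses are not known exactly. Their poses are not given: they have to be found in the camera images.
- tamper: hand tamper, about 0.35 kg, loose, upright on the cork pad. From below: flat steel disc 48 mm diameter, 14 mm thick; steel stem 16 mm diameter to 55 mm; collar 42 mm diameter from 55 to 60 mm; black round handle 30 mm diameter from 60 to 105 mm (top). Origin: centre of its underside, the flat pressing face; z up the handle. Grip hard round the handle, some 82 mm above the face; any yaw will do
- pad: flat round cork pad fixed to the bench, 90 mm diameter, 6 mm thick; origin: centre of its underside, so that its top is 6 mm above the origin
- cup: press cup fixed to the bench: square aluminium base 110 x 110 x 12 mm bearing an upright white round tube, outer diameter 76 mm, bore 64 mm, open at the top, rim 63 mm above the bench. Origin: centre of the underside of the base, z up. Under the plate, unseen, are three spring pins 16 mm from the axis and a rigid level stop ring. The stop's height differs each time and can only be felt
- rim (a point): centre of the cup's mouth, 63 mm above the bench. How the plate behaves: it meets the stop 6 to 20 mm below its rest height. Pushing it down takes about 2 N at first and 0.3 N more for each mm (4 to 8 N just before the stop); once on the stop the force climbs steeply. It springs back up when let go
- plate: round steel press plate, 60 mm diameter, 6 mm thick, 0.09 kg, loose in the cup's bore on the spring pins, a thin glass mount flush in its middle. Origin: centre of its underside, z up. At rest its top is 48 mm above the bench (15 mm below the rim)
- dish: shallow round glass dish, 80 mm diameter, 14 mm high, loose; bystander; origin: centre of its underside
- bottle: amber glass bottle with a black cap, 56 mm diameter, 120 mm high, loose; bystander; origin: centre of its underside
- slidebox: blue plastic slide box, 90 x 100 x 30 mm, loose; bystander; origin: centre of its underside
- brush: small brush, 170 mm long, lying on the bench; bystander; its long axis is its own x
Things that resemble listed ones, but are neither listed nor needed, are in the scene too. Of the things that look like the cup, the middle-sized one is meant.

How it is judged (in metres and radians):
On the way, in this order (a step that is already met when the one before it is completed fails the run):
1. the tamper is lifted off its pad, more than 25 mm above the pad's top (z of tamper in the frame of pad above 0.031 m), for 0.1 s.
2. the plate is pressed onto its stop with the tamper: it bears on the stop with more than 4 N, plate within 1.7 degrees of level, tamper within 3 degrees of upright, kept so for 2 s without a break (contact force between plate and cup above 4 N and contact force between tamper and plate above 6 N and angle between plate's own z axis and vertical below 0.03 rad and angle between tamper's own z axis and vertical below 0.052 rad and linear speed of plate below 0.01 m/s), for 2 s.
At the end, for the whole second after the job is handed in: The tamper stands upright (within 3 degrees) and still on its cork pad, its middle within 25 mm of the pad's middle; the plate lies level (within 3 degrees) and still in the bore of the cup (horizontal distance between tamper and pad below 0.025 m and angle between each of tamper, plate's own z axis and vertical below 0.05 rad and z of tamper in the frame of pad below 0.009 m and linear speed of each of tamper, plate below 0.02 m/s and horizontal distance between plate and cup below 0.006 m); the robot touches nothing.
It fails at once if the plate with the glass mount is pressed with more than 30 N (contact force between any of tamper, the fingers and plate above 30 N).
It fails at once if the press cup is struck or pressed with more than 30 N (contact force between any of tamper, the fingers and cup above 30 N).
It fails at once if a bystander (dish, bottle, slide box, brush) is moved by more than 20 mm (distance of any of dish, bottle, slidebox, brush from where it was at the start of the episode above 0.02 m).
It also fails if it takes over 61 s, if anything falls off the work surface, if the arm or the gripper's body presses on something with over 40 N, if the wrist force passes 120 N, or if a joint passes its speed limit or range.

## Robot

A 7-joint arm with a two-finger parallel gripper is mounted at the origin on the work surface. World frame = base frame: x ahead of the robot, y to its left, z up, the work surface at z = 0. Lengths are in mm, angles in rad, forces in N, time in s.
With the tool pointing down it reaches from about 400 to 850 mm from the base axis. Payload 4.5 kg.
Tool frame: the origin (TCP) lies at the very end of the fingers, on their centre line; the grasp point (between the pads) lies bot.grip_depth behind it (bot.grip_depth is the distance from the TCP to the grasp point, in mm); z points along the fingers, y is the line along which they close (so a half turn about z gives the same grasp; the last joint's range is limited). The gripper opens to 88 mm and grips with 3 to 60 N. Pads are 18 mm wide; open, the fingers measure 123 mm over their backs; the gripper's body (75 mm by 187 mm) begins 45 mm behind the grasp point.
Start: joints at [-1.173, 0.689, -0.195, 1.565, 0.157, 0.902, -0.215], TCP at [222.375, 584.126, 238.743] pointing down, gripper open.
Joint ranges: [-3.01, 3.01], [-0.46, 2.08], [-1.47, 1.51], [0.13, 2.56], [-1, 4.14], [0.04, 2.09], [-2.66, 2.66]. Speed limits (rad/s): [2.57, 2.57, 3.14, 3.14, 3.14, 3.14, 3.14].

## Interface

Orientations are given as a 3x3 rotation matrix whose columns are the frame's x, y, z axes.
In Python, from rig import bot gives the robot as it stands.
- The arm moves only by the shell command python3 -m handwheel 'ROWS' [OPENING] [FORCE]. ROWS is text: rows parted by semicolons, each of 6 numbers parted by spaces: the shift along the tool's x, y, z in mm, then the turn, a rotation vector about the tool's x, y, z in rad. A call has 1 to 20 rows; each row shifts and turns the commanded pose from where the row before left it, along the tool's axes as they then stand; what a row does not reach is not made up. A row lasts 1/12 s, in which the tool goes at most 41.7 mm and 7.16 degrees, less where a joint would pass 70% of its speed; a pose out of reach is approached as far as the arm can. A call is refused whole if a number of a shift passes 41.7 or a number of a turn 0.125, either way. A call with a gripper value outside its range is refused whole. OPENING is the gripper's target within -1 to 1 (shut at 1, half-way at 0, fully open at -1), set as the call begins (- or left out, the last holds). The fingers move at their own pace and stop on an object; FORCE is the grip in N (left out, the last holds). Time passes only in rows, so rows that do not move let the fingers close. It gives the time, the measured TCP pose, the force, the opening and the grip force at its end, in the units of the state.
- bot.get_obs(): the state, without advancing time (a new reading comes with each control period).
- bot.read_camera(name): name is "side" or "top"; returns the picture (400x640x3 uint8, blue, green, red); there is no depth.
- bot.camera_info(name): a dict with "K" (3x3 intrinsics, pixels), "rvec" (rotation vector, rad) and "tvec" (3), from world to camera coordinates, as OpenCV has them. Camera axes: x right, y down, z forward; pixel columns grow to the right and rows downward; lengths in mm; the calibration is good to about 2 mm. A picture is of the moment at which its call begins. camera_info takes no time and is no camera call.
- bot.job_done(): hands the job in; it is judged then, once.
The state is a dict: "time_s": time; "joint_positions": joint angles; "dq": joint speeds; "effort": joint torques, N m; "eef_pos": TCP position; "tcp_rot": TCP orientation; "contact_force": force on the tool from outside, world axes, zero at the start; "torque": the same for the moment, N m; "grip_width": finger opening in mm; "finger_force": force on a finger pad.
Only numpy, scipy, OpenCV 4.12 (cv2) and the standard library are available. Lean on these libraries where they do the work, as an engineer would, in place of code of your own. Each camera call takes 0.05 s, during which the arm holds its last target. There are 200 camera calls.

## Working session

There is one attempt and no reset: what is moved stays moved. The work goes in short steps, Python scripts to look and compute and a shell command to move; the robot and the scene stay as the last step left them, time stands still between calls to the robot, and variables do not carry over. Pictures are saved under pics/ and viewed, at most 10 in all, crops included, and the job is handed in when it is done.

```bash
mkdir -p pics; ls
python3 - <<'E'
from rig import bot
import cv2
for n in("top","side"):
    cv2.imwrite(f"pics/{n}0.png",bot.read_camera(n)); c=bot.camera_info(n); print(n,c)
o=bot.get_obs();print(o,bot.grip_depth)
E
```

```text
pics
top {'K': array([[398.54200069,   0.        , 324.56756144],
       [  0.        , 398.54200069, 201.50582017],
       [  0.        ,   0.        ,   1.        ]]), 'rvec': array([ 2.10110667, -2.12697559,  0.20970227]), 'tvec': array([-11.067087  , 567.23094038, 958.56625039])}
side {'K': array([[516.06094466,   0.        , 316.46873105],
       [  0.        , 516.06094466, 205.37815893],
       [  0.        ,   0.        ,   1.        ]]), 'rvec': array([ 2.43399102, -0.11350074,  0.06661235]), 'tvec': array([-525.86957629,   80.45120642, 1343.95156861])}
{'time_s': 0.1, 'joint_positions': array([-1.17321327,  0.68989551, -0.19451403,  1.56623793,  0.15726921,
        0.90248869, -0.21509437]), 'dq': array([ 0.00088743, -0.00191203, -0.00119814, -0.00225759, -0.00073115,
        0.00049422,  0.00083468]), 'effort': array([-3.84883766e-03, -5.28497744e+01, -1.27152745e+00, -1.53837365e+01,
       -5.25327923e-02,  1.93686727e-03,  4.88154762e-05]), 'eef_pos': array([222.21735392, 583.55540444, 237.993498  ]), 'tcp_rot': array([[-9.34578086e-01,  3.55757727e-01, -4.91007033e-04],
       [ 3.55758052e-01,  9.34576776e-01, -1.56768915e-03],
       [-9.88337587e-05, -1.63980763e-03, -9.99998651e-01]]), 'contact_force': array([-0.69214071, -0.09238502, -0.34675918]), 'torque': array([-0.03533009, -0.06141261,  0.04366056]), 'finger_force': 0.0, 'grip_width': 88.35179251395033} 18.700000000000003
```

View pics/top0.png

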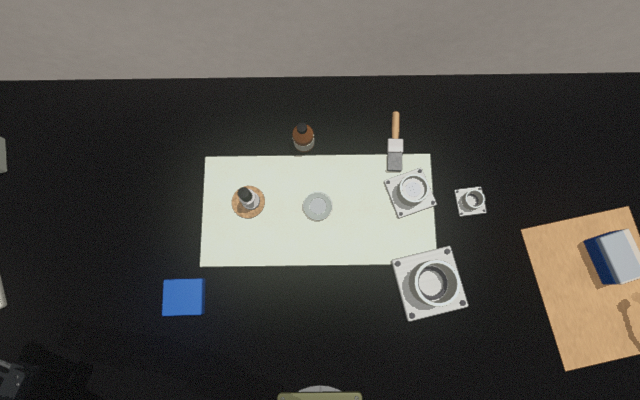

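View pics/side0.png

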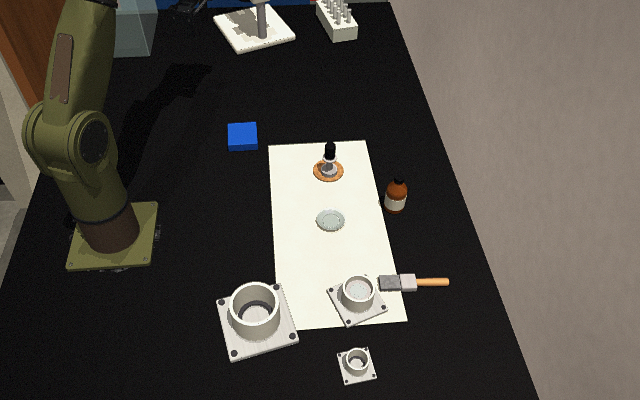

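The top view shows the tamper and pad at about (248,202) and the middle cup at (411,192). In the side view they are at (329,165) and (357,297). Next I'll look closer and make the first colour measurements.

```bash
cat > h.py <<'E'
import cv2,numpy as np
from rig import bot
C={n:bot.camera_info(n) for n in("top","side")}
def ray(n,uv):
    c=C[n];R=cv2.Rodrigues(c["rvec"])[0];d=R.T@np.linalg.inv(c["K"])@np.r_[uv,1.];return -R.T@c["tvec"],d
def plane(n,uv,z):
    o,d=ray(n,uv);return o+d*(z-o[2])/d[2]
def proj(n,p):
    c=C[n];return cv2.projectPoints(np.float64(p).reshape(-1,1,3),c["rvec"],c["tvec"],c["K"],None)[0][:,0]
def two(a,b):
    o1,d1=ray("top",a);o2,d2=ray("side",b)
    s=np.linalg.lstsq(np.c_[d1,-d2],o2-o1,rcond=None)[0];p,q=o1+d1*s[0],o2+d2*s[1]
    return (p+q)/2,np.linalg.norm(p-q)
E
python3 - <<'E'
from h import *
T=cv2.imread("pics/top0.png");S=cv2.imread("pics/side0.png")
box={"top":[(222,175,50,50),(380,160,60,60)],"side":[(305,132,50,50),(323,262,70,70)]}
W=[]
for n,I in(("top",T),("side",S)):
    row=[]
    for x,y,w,h in box[n]:
        row.append(cv2.resize(I[y:y+h,x:x+w],(290,290),interpolation=cv2.INTER_NEAREST))
    W.append(np.hstack(row))
    x,y,w,h=box[n][0]; hs=cv2.cvtColor(I,cv2.COLOR_BGR2HSV)[y:y+h,x:x+w]
    m=((hs[...,1]>90)&(hs[...,2]>80)&(hs[...,0]<25)).astype(np.uint8)
    p=cv2.findNonZero(m)[:,0]+[x,y]; e=cv2.fitEllipse(cv2.convexHull(p.astype(np.int32)));print(n,"pad",e,plane(n,e[0],6))
    k=(hs[...,2]<60).astype(np.uint8)
    N,L,st,ce=cv2.connectedComponentsWithStats(k)
    for i in range(1,N):
        if st[i,4]>15:print(" dark",st[i]+[x,y,0,0,0],ce[i]+[x,y])
cv2.imwrite("pics/crop.png",np.vstack(W))
E
```

```text
top pad ((247.721923828125, 201.61805725097656), (30.56982421875, 31.687898635864258), 52.536781311035156) [579.80365197 188.20021967   6.        ]
side pad ((327.87310791015625, 170.17123413085938), (21.855403900146484, 30.42277717590332), 92.7419662475586) [580.65898988 187.17409146   6.        ]
 dark [305 132  50  28 648] [328.55555556 140.02160494]
```

View pics/crop.png

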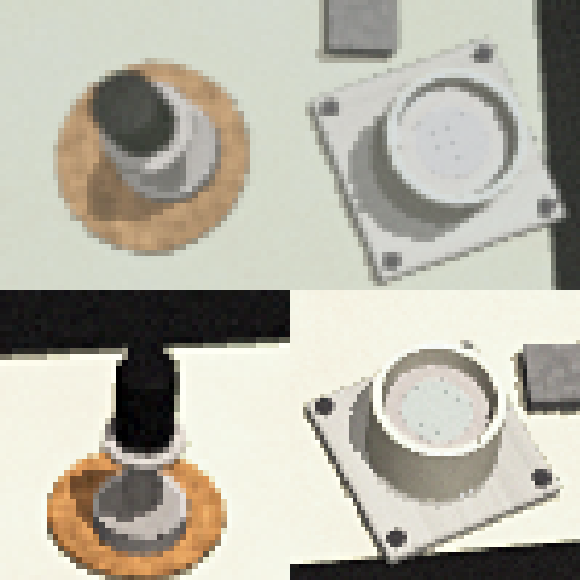

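The crops show the tamper upright on its pad: handle leaning left in the top view by parallax, disc visible in both views. The cup's four base holes and rim are clear in the top view. The plate is visible inside. Next step is triangulating these.

Run:
```python
from h import *
T=cv2.imread("pics/top0.png");S=cv2.imread("pics/side0.png")
t2=lambda x,y:((x-290)/4.833+380-.5,y/4.833+160-.5)
s2=lambda x,y:((x-290)/4.143+323-.5,(y-290)/4.143+262-.5)
t1=lambda x,y:(x/5.8+222-.5,y/5.8+175-.5)
s1=lambda x,y:(x/5.8+305-.5,(y-290)/5.8+132-.5)
print("rim",two(t2(453,140),s2(439.5,400)),plane("top",t2(453,140),63),plane("side",s2(439.5,400),63))
print("base",two(t2(438,157),s2(432.5,442)),plane("top",t2(438,157),12),plane("side",s2(432.5,442),12))
print("coarse cup rim px",t2(453,140),s2(439.5,400))
# plate mount (centre speckle)
h=cv2.cvtColor(T,cv2.COLOR_BGR2HSV)[175:225,222:272]
k=((h[...,2]<95)&(h[...,1]<80)).astype(np.uint8)
N,L,st,ce=cv2.connectedComponentsWithStats(k)
for i in range(1,N):
    if st[i,4]>15:print("top dark",st[i]+[222,175,0,0,0],ce[i]+[222,175])
g=cv2.cvtColor(S,cv2.COLOR_BGR2GRAY)
for y in range(134,160):
    d=np.where(g[y,318:342]<60)[0]+318; print(y,d.min() if len(d) else 0,d.max() if len(d) else 0,g[y,326:335:2])
# predictions if tamper stands at pad centre
p=np.array([580.2,187.7,0])
for z in(20,66,111):
    print(z,proj("top",p+[0,0,z]),proj("side",p+[0,0,z]))
```

```text
rim (array([ 599.3515638 , -245.50283341,   57.65396972]), np.float64(2.32383951528813)) [ 596.90373142 -244.32201405   63.        ] [ 599.60290991 -248.45550828   63.        ]
base (array([ 599.34259592, -246.55405509,   14.15809002]), np.float64(0.9444838300218993)) [ 599.3477495  -247.03921157   12.        ] [ 600.17561665 -245.23200131   12.        ]
coarse cup rim px (413.2264638940617, 188.46751500103454) (358.584962587497, 288.05080859280713)
top dark [238 188  14  14 145] [244.47586207 194.25517241]
134 318 341 [22 21 22 17 23]
135 318 341 [25 22 19 21 15]
136 318 341 [27 25 25 24 16]
137 318 341 [19 19 14 21 28]
138 318 341 [22 23 21 21 21]
139 318 341 [18 25 26 19 22]
140 318 341 [18 14 21 18 14]
141 318 333 [47 18 19 22 70]
142 327 332 [159  20  22  19 223]
143 327 333 [143  25  20  12 143]
144 326 334 [ 5 13 16 23 16]
145 325 334 [16 18 22 19 18]
146 325 334 [12 21 21 24 14]
147 325 334 [19 20 20 25  8]
148 325 334 [ 6 22 26 29  1]
149 325 334 [ 4  7 14 11  6]
150 325 334 [ 4 13 10 15 10]
151 325 334 [ 6 16 10  8  4]
152 325 334 [4 9 7 4 7]
153 325 334 [ 1  8 12 15 17]
154 324 334 [ 7  1  9 10 20]
155 324 334 [ 1  1 11  7 11]
156 325 334 [ 1  5  5  2 13]
157 325 333 [ 1 10 12 10 70]
158 326 333 [  7  12   5   9 157]
159 327 332 [ 68  37  22  52 204]
20 [[246.89154597 200.41445727]] [[327.86307882 166.66554576]]
66 [[243.34254178 196.74110508]] [[328.42803714 155.19164217]]
111 [[239.55026296 192.81595455]] [[329.00755454 143.422054  ]]
```

Run:
```python
from h import *
T=cv2.imread("pics/top0.png")
for a in((243.3,193.3),):
  for b in((329.7,145.2),): print("handle top",two(a,b),plane("top",a,111),plane("side",b,111))
b=(329.6,155.2); print("handle bottom side",plane("side",b,66))
# disc: side crop centre of disc top
print("disc side",plane("side",(138/5.8+304.5,(505-290)/5.8+131.5),20),"disc top",plane("top",(172/5.8+221.5,155/5.8+174.5),20))
p=np.array([582.,180,0])
a=np.linspace(0,2*np.pi,60)
big=cv2.resize(T[175:225,222:272],(500,500),interpolation=cv2.INTER_NEAREST)
S=cv2.imread("pics/side0.png");bs=cv2.resize(S[132:182,305:355],(500,500),interpolation=cv2.INTER_NEAREST)
for n,I,o in(("top",big,(222,175)),("side",bs,(305,132))):
  for r,z in((24,20),(21,66),(15,111)):
    q=proj(n,np.c_[p[0]+r*np.cos(a),p[1]+r*np.sin(a),z+0*a])
    for u in((q-o+.5)*10).astype(int): cv2.circle(I,tuple(map(int,u)),1,(0,0,255),-1)
cv2.imwrite("pics/ov.png",cv2.resize(np.hstack([big,bs]),(800,400)))
```

```text
handle top (array([579.79012226, 178.39849145, 112.52366082]), np.float64(2.458748204739913)) [578.88035943 178.56722747 111.        ] [581.27578728 180.42434563 111.        ]
handle bottom side [583.50407656 187.39704563  66.        ]
disc side [580.55959742 179.93080194  20.        ] disc top [577.86716929 176.34677045  20.        ]
```

View pics/ov.png

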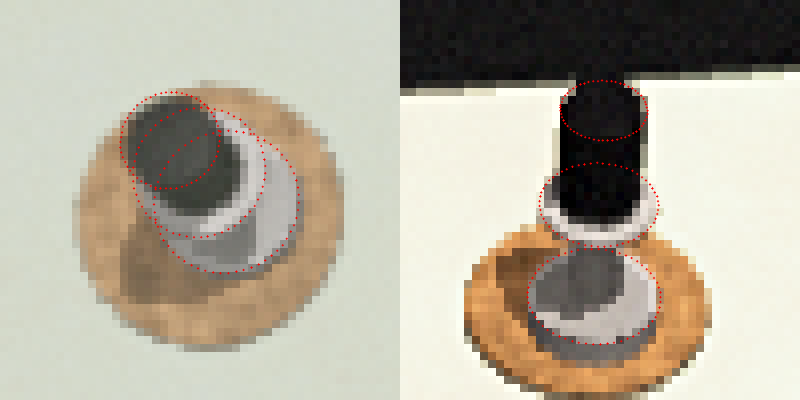

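The overlay at (582,180) sits about 2 mm high in x, so the tamper is at about (580, 178.5), with its top measured at z≈112 (expected 111). The pad is at (580,188) and the cup at (599.5,-246.5), with its base at z≈14 (expected 12). Moving above the tamper now.

```bash
python3 -m handwheel '-24 -12.6 0 0 0 0;-24 -12.6 0 0 0 0;-24 -12.6 0 0 0 0;-24 -12.6 0 0 0 0;-24 -12.6 0 0 0 0;-24 -12.6 0 0 0 0;-24 -12.6 0 0 0 0;-24 -12.6 0 0 0 0;-24 -12.6 0 0 0 0;-24 -12.6 0 0 0 0;-24 -12.6 0 0 0 0;-24 -12.6 0 0 0 0;-24 -12.6 0 0 0 0;-24 -12.6 0 0 0 0;-24 -12.6 0 0 0 0;-24 -12.6 0 0 0 0;-24 -12.6 0 0 0 0;-24 -12.6 0 0 0 0;-24 -12.6 0 0 0 0;-24 -12.6 0 0 0 0' -1
cat > st.py <<'E'
import sys,numpy as np
from rig import bot
o=bot.get_obs();R=o["tcp_rot"];np.set_printoptions(precision=4,suppress=True)
print(o["time_s"],o["eef_pos"],"zax",R[:,2],"yaw",np.arctan2(R[1,1],R[0,1]),"F",o["contact_force"],"tq",o["torque"],"w",o["grip_width"],o["finger_force"],o["joint_positions"])
if len(sys.argv)>3:
    t=np.array(list(map(float,sys.argv[1:4])));print("tool delta",R.T@(t-o["eef_pos"]))
    # turn to point straight down
    d=np.array([0,0,-1.]);print("turn",R.T@np.cross(R[:,2],d))
E
python3 st.py 580 178.5 71
```

```text
time_s: 1.77
eef_pos: [581.8, 176.5, 238.3]
tcp_rot: [[-0.935, 0.356, -0.001], [0.356, 0.935, -0.0], [0.001, -0.001, -1.0]]
contact_force: [-0.2, 0.2, 0.6]
grip_width: 88.4
finger_force: 0.0
1.7667 [581.765  176.5264 238.3387] zax [-0.0009 -0.0003 -1.    ] yaw 1.2069958515775694 F [-0.1532  0.1788  0.5639] tq [-0.0493 -0.0241 -0.0025] w 88.36834769594137 0.0 [-0.2266  0.6707 -0.2538  1.617   0.2036  0.8809  0.6491]
tool delta [  2.2298   1.3131 167.3397]
turn [-0.0006 -0.0007  0.    ]
```

```bash
python3 -m handwheel '2.2 1.3 15 0 0 0;0 0 20 0 0 0;0 0 20 0 0 0;0 0 20 0 0 0;0 0 20 0 0 0;0 0 20 0 0 0;0 0 18 0 0 0;0 0 14 0 0 0;0 0 12 0 0 0;0 0 8 0 0 0;0 0 0 0 0 0;0 0 0 0 0 0' -1; python3 st.py 580 178.5 71; python3 -c "
from h import *
a=bot.read_camera('top')[150:240,200:300];b=bot.read_camera('side')[100:190,280:380]
cv2.imwrite('pics/g.png',cv2.resize(np.hstack([a,b]),(800,360),interpolation=cv2.INTER_NEAREST))"
```

```text
time_s: 2.77
eef_pos: [579.7, 179.9, 71.7]
tcp_rot: [[-0.935, 0.356, -0.0], [0.356, 0.935, -0.0], [0.0, -0.0, -1.0]]
contact_force: [-0.5, 0.4, 0.6]
grip_width: 88.0
finger_force: 0.0
2.7667 [579.6906 179.8845  71.6625] zax [-0.0002 -0.     -1.    ] yaw 1.2070653117106094 F [-0.4831  0.3708  0.618 ] tq [-0.045   0.0014 -0.0255] w 88.03534861239898 0.0 [-0.2739  0.8964 -0.1833  1.7392  0.2842  0.5322  0.5713]
tool delta [-0.7818 -1.1838  0.6624]
turn [-0.0001 -0.0002 -0.    ]
```

View pics/g.png

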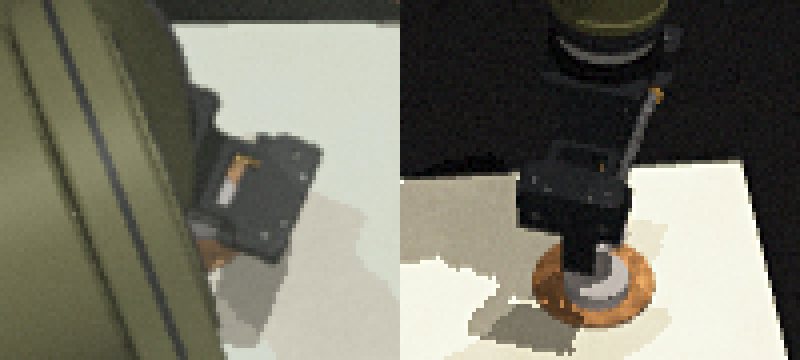

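The fingers straddle the handle and the tamper's disc still stands on the pad (crop ≈ (600,280)). Closing.

```bash
python3 -m handwheel '-0.8 -1.2 0 0 0 0;0 0 0 0 0 0;0 0 0 0 0 0;0 0 0 0 0 0;0 0 0 0 0 0;0 0 0 0 0 0;0 0 0 0 0 0;0 0 0 0 0 0;0 0 0 0 0 0;0 0 0 0 0 0;0 0 0 0 0 0;0 0 0 0 0 0' 1 20;python3 -m handwheel '0 0 0 0 0 0;0 0 0 0 0 0;0 0 0 0 0 0;0 0 0 0 0 0' 1 60; python3 st.py 580 178.5 71
```

```text
time_s: 3.87
eef_pos: [580.2, 179.0, 71.8]
tcp_rot: [[-0.935, 0.356, 0.001], [0.356, 0.935, 0.001], [-0.0, 0.001, -1.0]]
contact_force: [1.4, 1.1, -0.4]
grip_width: 29.3
finger_force: 20.0
time_s: 4.2
eef_pos: [580.2, 178.9, 71.8]
tcp_rot: [[-0.935, 0.356, 0.0], [0.356, 0.935, 0.001], [-0.0, 0.001, -1.0]]
contact_force: [0.9, 2.5, -1.0]
grip_width: 28.8
finger_force: 59.9
4.2 [580.1848 178.8714  71.7629] zax [ 0.0004  0.0007 -1.    ] yaw 1.2072869266794442 F [ 0.9392  2.4682 -0.9669] tq [ 0.4328 -0.212  -0.037 ] w 28.791477086099196 59.93506387647358 [-0.2714  0.8962 -0.1839  1.7395  0.2848  0.5313  0.5731]
tool delta [ 0.0408 -0.4134  0.7625]
turn [ 0.0008  0.0002 -0.    ]
```

```bash
python3 -m handwheel '0 0 -8 0 0 0;0 0 -14 0 0 0;0 0 -18 0 0 0;0 0 -20 0 0 0;0 0 -20 0 0 0;0 0 -18 0 0 0;0 0 -10 0 0 0;0 0 0 0 0 0;0 0 0 0 0 0' 1 60;python3 -m handwheel '-4.5 -10.5 0 0 0 0;-9 -20 0 0 0 0;-9 -20 0 0 0 0;-9 -20 0 0 0 0;-9 -21 0 0 0 0;-9 -21 0 0 0 0;-9 -21 0 0 0 0;-9 -21 0 0 0 0;-9 -21 0 0 0 0;-9 -21 0 0 0 0;-9 -21 0 0 0 0;-9 -21 0 0 0 0;-9 -21 0 0 0 0;-9 -21 0 0 0 0;-9 -21 0 0 0 0;-9 -21 0 0 0 0;-9 -21 0 0 0 0;-9 -21 0 0 0 0;-9 -21 0 0 0 0;-4 -10 0 0 0 0';python3 -m handwheel '0 0 0 0 0 0;0 0 0 0 0 0;0 0 0 0 0 0;0 0 0 0 0 0'; python3 st.py 599.5 -246.5 140; python3 -c "
from h import *
a=bot.read_camera('top')[140:250,360:480];b=bot.read_camera('side')[200:330,290:430];cv2.imwrite('pics/c_side.png',b)
cv2.imwrite('pics/c.png',np.hstack([cv2.resize(a,(390,360),interpolation=cv2.INTER_NEAREST),cv2.resize(b,(390,360),interpolation=cv2.INTER_NEAREST)]))"
```

```text
time_s: 4.95
eef_pos: [579.6, 177.7, 179.5]
tcp_rot: [[-0.934, 0.356, -0.001], [0.356, 0.934, -0.001], [0.0, -0.001, -1.0]]
contact_force: [0.1, 0.2, -4.6]
grip_width: 28.6
finger_force: 59.9
time_s: 6.62
eef_pos: [596.1, -257.4, 177.7]
tcp_rot: [[-0.933, 0.36, -0.004], [0.36, 0.933, -0.003], [0.003, -0.004, -1.0]]
contact_force: [-1.1, -1.2, -3.9]
grip_width: 28.8
finger_force: 59.9
time_s: 6.95
eef_pos: [598.9, -249.1, 179.5]
tcp_rot: [[-0.936, 0.353, -0.0], [0.353, 0.936, 0.002], [0.001, 0.002, -1.0]]
contact_force: [-0.3, -0.3, -4.6]
grip_width: 28.7
finger_force: 59.9
6.95 [ 598.89   -249.142   179.5267] zax [-0.0003  0.002  -1.    ] yaw 1.2102082922053052 F [-0.3248 -0.3342 -4.6226] tq [0.0447 0.051  0.029 ] w 28.720839412492946 59.93873493745923 [ 0.4889  0.7998 -0.3111  1.5403  0.2943  0.8488  1.2808]
tool delta [ 0.3202  2.6167 39.5318]
turn [ 0.0018 -0.001   0.    ]
```

View pics/c.png

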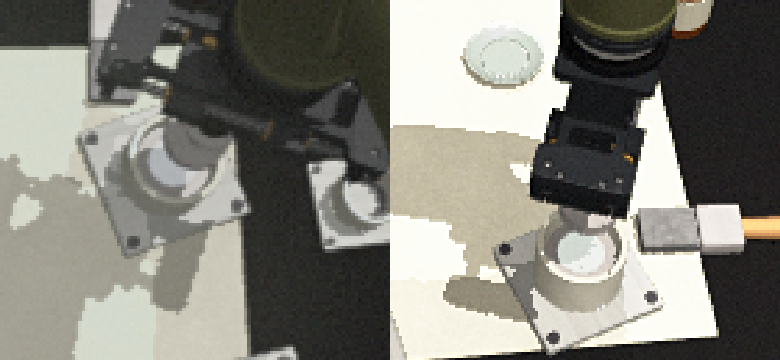

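The tamper hangs upright over the middle cup (side crop ≈ (590,215)) and the bystanders are untouched. Centring it, then lowering to just above the plate.

```bash
python3 -m handwheel '0.9 2.7 0 0.0018 -0.001 0;0 0 5 0 0 0;0 0 8 0 0 0;0 0 8 0 0 0;0 0 8 0 0 0;0 0 8 0 0 0;0 0 7 0 0 0;0 0 6 0 0 0;0 0 5 0 0 0;0 0 4 0 0 0;0 0 2 0 0 0;0 0 0 0 0 0;0 0 0 0 0 0;0 0 0 0 0 0;0 0 0 0 0 0;0 0 0 0 0 0'; python3 st.py 599 -246.3 114
```

```text
time_s: 8.38
eef_pos: [599.0, -249.2, 119.0]
tcp_rot: [[-0.935, 0.356, 0.001], [0.356, 0.935, -0.002], [-0.002, -0.002, -1.0]]
contact_force: [0.7, -0.4, -4.4]
grip_width: 28.7
finger_force: 59.9
8.3833 [ 599.0082 -249.2021  119.0437] zax [ 0.0009 -0.0022 -1.    ] yaw 1.2069900775518336 F [ 0.6741 -0.3647 -4.386 ] tq [0.0207 0.0037 0.0199] w 28.73758454199258 59.93587688484695 [ 0.4717  0.8751 -0.2811  1.5839  0.3285  0.728   1.2468]
tool delta [1.0486 2.7178 5.0374]
turn [-0.0017  0.0016 -0.    ]
```

```bash
python3 -c "
from h import *
a=bot.read_camera('top')[140:250,360:480];b=bot.read_camera('side')[240:320,310:410]
cv2.imwrite('pics/d.png',np.hstack([cv2.resize(a,(390,360),interpolation=cv2.INTER_NEAREST),cv2.resize(b,(400,360),interpolation=cv2.INTER_NEAREST)]))"
```

```text
(no output)
```

View pics/d.png

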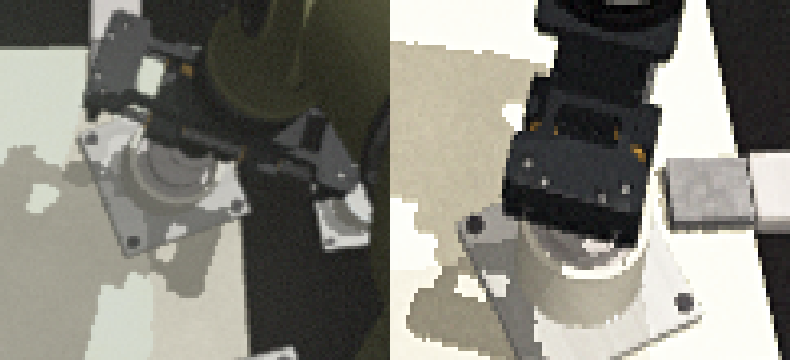

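The disc is in the bore, touching nothing. Recentring, then feeling downward in small steps, each guarded by a force check.

```bash
cat > ok.py <<'E'
import sys
from rig import bot
o=bot.get_obs();f=o["contact_force"][2]+4.4;print("z %.2f press %.1f"%(o["eef_pos"][2],f),flush=True);sys.exit(f>9.5)
E
python3 -m handwheel '1 2.7 0 -0.0017 0.0016 0;0 0 1 0 0 0;0 0 1 0 0 0;0 0 1 0 0 0;0 0 0 0 0 0;0 0 0 0 0 0;0 0 0 0 0 0' >/dev/null; python3 st.py 599 -246.3 114
python3 ok.py && python3 -m handwheel '0 0 0.7 0 0 0;0 0 0.7 0 0 0;0 0 0.6 0 0 0;0 0 0 0 0 0' >/dev/null && python3 ok.py && python3 -m handwheel '0 0 0.7 0 0 0;0 0 0.7 0 0 0;0 0 0.6 0 0 0;0 0 0 0 0 0'>/dev/null && python3 ok.py && python3 -m handwheel '0 0 0.7 0 0 0;0 0 0.7 0 0 0;0 0 0.6 0 0 0;0 0 0 0 0 0' >/dev/null&& python3 ok.py && python3 -m handwheel '0 0 0.7 0 0 0;0 0 0.7 0 0 0;0 0 0.6 0 0 0;0 0 0 0 0 0'>/dev/null && python3 ok.py; python3 st.py 599 -246.3 94
```

```text
9.0667 [ 598.7995 -246.3192  115.6323] zax [-0.0006  0.0002 -1.    ] yaw 1.2069397672331494 F [-0.6431 -0.5612 -4.7062] tq [-0.0522 -0.0032  0.0712] w 28.5575197656099 59.935902917641215 [ 0.4683  0.8792 -0.2806  1.5874  0.3284  0.7225  1.2431]
tool delta [-0.1816  0.0894  1.6322]
turn [-0.     -0.0006 -0.    ]
z 115.63 press -0.3
9.0667 [ 598.7995 -246.3192  115.6323] zax [-0.0006  0.0002 -1.    ] yaw 1.2069397672331494 F [-0.6431 -0.5612 -4.7062] tq [-0.0522 -0.0032  0.0712] w 28.5575197656099 59.935902917641215 [ 0.4683  0.8792 -0.2806  1.5874  0.3284  0.7225  1.2431]
tool delta [-0.1945  0.0902 21.6322]
turn [-0.     -0.0006 -0.    ]False
```

```bash
sed -i 's/sys.exit(f>9.5)/sys.exit(int(f>9.5))/' ok.py
python3 -m handwheel '0 0 0.7 0 0 0;0 0 0.7 0 0 0;0 0 0.6 0 0 0;0 0 0 0 0 0' >/dev/null && python3 ok.py && python3 -m handwheel '0 0 0.7 0 0 0;0 0 0.7 0 0 0;0 0 0.6 0 0 0;0 0 0 0 0 0'>/dev/null && python3 ok.py && python3 -m handwheel '0 0 0.7 0 0 0;0 0 0.7 0 0 0;0 0 0.6 0 0 0;0 0 0 0 0 0' >/dev/null&& python3 ok.py && python3 -m handwheel '0 0 0.7 0 0 0;0 0 0.7 0 0 0;0 0 0.6 0 0 0;0 0 0 0 0 0'>/dev/null && python3 ok.py; python3 st.py 599 -246.3 94
```

```text
z 113.62 press 1.1
z 111.72 press 2.9
z 109.66 press 3.2
z 107.64 press 4.1
10.4 [ 598.864  -246.3429  107.6427] zax [-0.0005  0.0001 -1.    ] yaw 1.2069850062319827 F [-0.1899  0.1063 -0.2617] tq [-0.1132  0.0778 -0.0304] w 28.62247350000138 59.947810841258615 [ 0.4662  0.89   -0.2766  1.5912  0.3326  0.7076  1.2395]
tool delta [-0.118   0.0897 13.6426]
turn [-0.0001 -0.0005 -0.    ]
```

Contact came at the expected height (TCP ≈113.6) and the spring slope matches. Continuing down.

```bash
python3 -m handwheel '0 0 0.5 0 0 0;0 0 0.5 0 0 0;0 0 0 0 0 0' >/dev/null && python3 ok.py && python3 -m handwheel '0 0 0.5 0 0 0;0 0 0.5 0 0 0;0 0 0 0 0 0'>/dev/null && python3 ok.py && python3 -m handwheel '0 0 0.5 0 0 0;0 0 0.5 0 0 0;0 0 0 0 0 0' >/dev/null&& python3 ok.py && python3 -m handwheel '0 0 0.5 0 0 0;0 0 0.5 0 0 0;0 0 0 0 0 0'>/dev/null && python3 ok.py && python3 -m handwheel '0 0 0.5 0 0 0;0 0 0.5 0 0 0;0 0 0 0 0 0' >/dev/null&& python3 ok.py && python3 -m handwheel '0 0 0.5 0 0 0;0 0 0.5 0 0 0;0 0 0 0 0 0'>/dev/null && python3 ok.py; python3 st.py 599 -246.3 94
```

```text
z 106.65 press 4.9
z 105.64 press 4.3
z 104.66 press 4.5
z 103.64 press 4.8
z 102.65 press 4.9
z 101.67 press 5.5
11.9 [ 598.8422 -246.2938  101.6659] zax [-0.0005  0.0001 -1.    ] yaw 1.207024383983188 F [-0.3373 -0.4359  1.0824] tq [-0.2458  0.0947 -0.0164] w 28.82744508138391 59.95719320315402 [ 0.4646  0.8981 -0.2737  1.594   0.3358  0.6967  1.2368]
tool delta [-0.1534  0.0509  7.6658]
turn [-0.0001 -0.0005  0.    ]
```

```bash
python3 -m handwheel '0 0 0.5 0 0 0;0 0 0.5 0 0 0;0 0 0 0 0 0' >/dev/null && python3 ok.py && python3 -m handwheel '0 0 0.5 0 0 0;0 0 0.5 0 0 0;0 0 0 0 0 0'>/dev/null && python3 ok.py && python3 -m handwheel '0 0 0.5 0 0 0;0 0 0.5 0 0 0;0 0 0 0 0 0' >/dev/null&& python3 ok.py && python3 -m handwheel '0 0 0.5 0 0 0;0 0 0.5 0 0 0;0 0 0 0 0 0'>/dev/null && python3 ok.py && python3 -m handwheel '0 0 0.5 0 0 0;0 0 0.5 0 0 0;0 0 0 0 0 0' >/dev/null&& python3 ok.py && python3 -m handwheel '0 0 0.5 0 0 0;0 0 0.5 0 0 0;0 0 0 0 0 0'>/dev/null && python3 ok.py && python3 -m handwheel '0 0 0.5 0 0 0;0 0 0.5 0 0 0;0 0 0 0 0 0'>/dev/null && python3 ok.py; python3 st.py 599 -246.3 94
```

```text
z 100.65 press 4.6
z 99.65 press 5.9
z 98.65 press 6.9
z 97.63 press 6.6
z 96.65 press 6.5
z 95.65 press 7.4
z 95.01 press 9.2
13.65 [ 598.9586 -246.194    95.0149] zax [-0.0003  0.0001 -1.    ] yaw 1.207081254345732 F [-0.6727  0.01    4.8301] tq [-0.2136  0.2535  0.0459] w 28.809363136452394 59.98355380492285 [ 0.4627  0.9072 -0.2704  1.5967  0.3392  0.6846  1.2337]
tool delta [-0.0767 -0.0843  1.0148]
turn [ 0.     -0.0003 -0.    ]
```

The stop is being met: z fell 0.36 mm short of the command. Loading up gently.

```bash
python3 -m handwheel '0 0 0.3 0 0 0;0 0 0 0 0 0;0 0 0 0 0 0' >/dev/null && python3 ok.py && python3 -m handwheel '0 0 0.3 0 0 0;0 0 0 0 0 0;0 0 0 0 0 0'>/dev/null && python3 ok.py; python3 st.py 599 -246.3 94
```

```text
z 95.00 press 10.7
13.9 [ 599.0425 -246.1972   95.0046] zax [-0. -0. -1.] yaw 1.2071176355679247 F [-1.126   0.0362  6.3062] tq [-0.1874  0.3378 -0.0152] w 28.558069795540792 59.98985024867579 [ 0.4626  0.9072 -0.2704  1.5968  0.3394  0.6842  1.2336]
tool delta [ 0.0032 -0.1112  1.0046]
turn [-0. -0.  0.]
```

```bash
python3 -m handwheel '0 0 0.4 0 0 0;0 0 0 0 0 0;0 0 0 0 0 0' >/dev/null; python3 ok.py; python3 -m handwheel '0 0 0.3 0 0 0;0 0 0 0 0 0;0 0 0 0 0 0'>/dev/null; python3 ok.py; python3 st.py 599 -246.3 94
```

```text
z 94.91 press 12.6
z 94.90 press 15.3
14.4 [ 599.0795 -246.1995   94.8978] zax [ 0.0001 -0.0002 -1.    ] yaw 1.2070454530778472 F [-2.903   0.415  10.9137] tq [-0.1027  0.5931  0.0927] w 28.41446956115166 60.00768149038777 [ 0.4624  0.9073 -0.2702  1.5969  0.3396  0.6838  1.2333]
tool delta [ 0.0387 -0.1221  0.8978]
turn [-0.0001  0.0002  0.    ]
```

```bash
Z='0 0 0 0 0 0'
python3 -m handwheel '0 0 0.25 0 0 0;0 0 0 0 0 0;0 0 0 0 0 0;0 0 0 0 0 0;0 0 0 0 0 0;0 0 0 0 0 0;0 0 0 0 0 0;0 0 0 0 0 0;0 0 0 0 0 0;0 0 0 0 0 0' >/dev/null; python3 ok.py; python3 -m handwheel '0 0 0 0 0 0;0 0 0 0 0 0;0 0 0 0 0 0;0 0 0 0 0 0;0 0 0 0 0 0;0 0 0 0 0 0;0 0 0 0 0 0;0 0 0 0 0 0;0 0 0 0 0 0;0 0 0 0 0 0;0 0 0 0 0 0;0 0 0 0 0 0;0 0 0 0 0 0;0 0 0 0 0 0;0 0 0 0 0 0'>/dev/null; python3 ok.py; python3 st.py 599 -246.3 94
```

```text
z 94.91 press 16.2
z 94.89 press 16.7
16.4833 [ 599.1229 -246.1906   94.8932] zax [ 0.0003 -0.0003 -1.    ] yaw 1.20709995231549 F [-3.3923 -0.3192 12.2844] tq [-0.1708  0.7017  0.0586] w 28.243359731682673 60.013216054067016 [ 0.4623  0.9073 -0.2701  1.597   0.3397  0.6836  1.2332]
tool delta [ 0.0763 -0.1458  0.8932]
turn [-0.0002  0.0003  0.    ]
```

```bash
python3 -c "
from h import *
a=bot.read_camera('top')[165:215,385:440];b=bot.read_camera('side')[262:317,325:395]
cv2.imwrite('pics/e.png',np.hstack([cv2.resize(a,(380,400),interpolation=cv2.INTER_CUBIC),cv2.resize(b,(420,400),interpolation=cv2.INTER_CUBIC)]))"; python3 -m handwheel '0 0 0 0 0 0;0 0 0 0 0 0;0 0 0 0 0 0;0 0 0 0 0 0;0 0 0 0 0 0;0 0 0 0 0 0;0 0 0 0 0 0;0 0 0 0 0 0;0 0 0 0 0 0;0 0 0 0 0 0;0 0 0 0 0 0;0 0 0 0 0 0;0 0 0 0 0 0;0 0 0 0 0 0;0 0 0 0 0 0;0 0 0 0 0 0;0 0 0 0 0 0;0 0 0 0 0 0'>/dev/null; python3 ok.py; python3 st.py
```

```text
z 94.91 press 16.2
18.0833 [ 599.1394 -246.1985   94.9087] zax [ 0.0003 -0.0003 -1.    ] yaw 1.2070919568372238 F [-1.6598 -0.3141 11.8485] tq [-0.1443  0.6682 -0.0056] w 28.75236936802915 60.013255442027 [ 0.4623  0.9073 -0.2701  1.597   0.3397  0.6836  1.2332]
```

View pics/e.png

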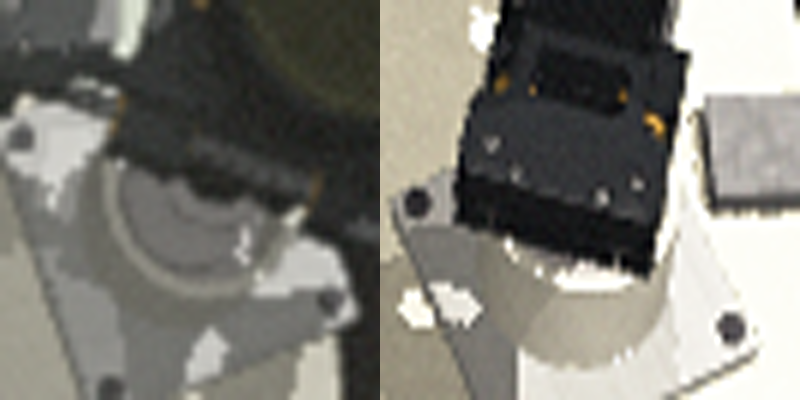

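The disc is concentric in the bore in the top view and seated. It has been held at over 15 N for nearly 4 s at a constant z. Now easing up slowly so the plate follows, then lifting out.

```bash
python3 -m handwheel '0 0 -0.5 0 0 0;0 0 -0.5 0 0 0;0 0 -0.5 0 0 0;0 0 -0.5 0 0 0;0 0 -1 0 0 0;0 0 -1 0 0 0;0 0 -1 0 0 0;0 0 -1 0 0 0;0 0 -1 0 0 0;0 0 -1 0 0 0;0 0 -1 0 0 0;0 0 -1 0 0 0;0 0 -1 0 0 0;0 0 -1 0 0 0;0 0 -1 0 0 0;0 0 -1 0 0 0;0 0 -1 0 0 0;0 0 -1 0 0 0;0 0 -1 0 0 0;0 0 -1 0 0 0'>/dev/null;python3 ok.py
python3 -m handwheel '0 0 -1 0 0 0;0 0 -1 0 0 0;0 0 -1 0 0 0;0 0 -1 0 0 0;0 0 -1 0 0 0;0 0 -2 0 0 0;0 0 -3 0 0 0;0 0 -4 0 0 0;0 0 -6 0 0 0;0 0 -8 0 0 0;0 0 -8 0 0 0;0 0 -8 0 0 0;0 0 -8 0 0 0;0 0 -8 0 0 0;0 0 -6 0 0 0;0 0 -3 0 0 0;0 0 0 0 0 0;0 0 0 0 0 0;0 0 0 0 0 0'>/dev/null;python3 ok.py; python3 st.py 580.2 187.7 180
python3 -c "
from h import *
cv2.imwrite('pics/f_top.png',bot.read_camera('top'));cv2.imwrite('pics/f_side.png',bot.read_camera('side'))"
```

```text
z 111.32 press 2.8
z 179.95 press 0.6
21.3333 [ 598.4399 -246.1732  179.9513] zax [-0.0016  0.0005 -1.    ] yaw 1.207023421516548 F [ 0.5229 -0.2302 -3.7822] tq [0.0123 0.0176 0.0183] w 28.902559977432148 59.942035002750345 [ 0.4828  0.7973 -0.3086  1.5445  0.294   0.8475  1.2726]
tool delta [171.4195 398.9912   0.1927]
turn [-0.0001 -0.0017 -0.    ]
```

```bash
python3 -m handwheel '4.7 10.5 0 0 0 0;9 21 0 0 0 0;9 21 0 0 0 0;9 21 0 0 0 0;9 21 0 0 0 0;9 21 0 0 0 0;9 21 0 0 0 0;9 21 0 0 0 0;9 21 0 0 0 0;9 21 0 0 0 0;9 21 0 0 0 0;9 21 0 0 0 0;9 21 0 0 0 0;9 21 0 0 0 0;9 21 0 0 0 0;9 21 0 0 0 0;9 21 0 0 0 0;9 21 0 0 0 0;9 21 0 0 0 0;4.7 10.5 0 0 0 0'>/dev/null;python3 -m handwheel '0 0 8 0 0 0;0 0 14 0 0 0;0 0 16 0 0 0;0 0 16 0 0 0;0 0 16 0 0 0;0 0 14 0 0 0;0 0 10 0 0 0;0 0 5 0 0 0;0 0 0 0 0 0;0 0 0 0 0 0;0 0 0 0 0 0;0 0 0 0 0 0'>/dev/null; python3 st.py 580.2 187.7 72
```

```text
24.1 [581.239  187.7823  82.4201] zax [ 0.0011  0.0008 -1.    ] yaw 1.2069069471025038 F [ 0.1494  0.4706 -3.3259] tq [ 0.0765 -0.0286  0.0098] w 28.739065750192132 59.93562674702844 [-0.2805  0.8831 -0.1916  1.7251  0.2806  0.559   0.5644]
tool delta [ 0.9491 -0.4586 10.4189]
turn [0.0011 0.0007 0.    ]
```

Lowering onto the pad, feeling for contact.

```bash
python3 -m handwheel '0.9 -0.4 1.5 0.001 0.0007 0;0 0 1.5 0 0 0;0 0 1.5 0 0 0;0 0 1.5 0 0 0;0 0 1.5 0 0 0;0 0 0.5 0 0 0;0 0 0 0 0 0;0 0 0 0 0 0'>/dev/null; python3 ok.py && python3 -m handwheel '0 0 0.5 0 0 0;0 0 0.5 0 0 0;0 0 0 0 0 0'>/dev/null; python3 ok.py && python3 -m handwheel '0 0 0.5 0 0 0;0 0 0.4 0 0 0;0 0 0 0 0 0'>/dev/null; python3 ok.py;python3 st.py 580.2 187.7 72
```

```text
z 73.43 press 0.5
z 72.47 press 0.1
z 71.71 press 1.7
25.2667 [579.6032 187.6341  71.7094] zax [-0.0015 -0.0004 -1.    ] yaw 1.2070248075603758 F [ 0.3767 -0.4415 -2.7415] tq [-0.007   0.0072 -0.0813] w 28.646380089980674 59.94651879009325 [-0.2845  0.8989 -0.1859  1.7305  0.2847  0.5402  0.5597]
tool delta [-0.5339  0.2736 -0.2915]
turn [-0.0009 -0.0013 -0.    ]
```

```bash
python3 -m handwheel '0 0 0.2 0 0 0;0 0 0 0 0 0;0 0 0 0 0 0' 1 3; python3 -m handwheel '0 0 0 0 0 0;0 0 0 0 0 0;0 0 0 0 0 0;0 0 0 0 0 0;0 0 0 0 0 0;0 0 0 0 0 0;0 0 0 0 0 0;0 0 0 0 0 0;0 0 0 0 0 0;0 0 0 0 0 0;0 0 0 0 0 0;0 0 0 0 0 0' -1; python3 -m handwheel '0 0 -3 0 0 0;0 0 -6 0 0 0;0 0 -10 0 0 0;0 0 -15 0 0 0;0 0 -20 0 0 0;0 0 -20 0 0 0;0 0 -20 0 0 0;0 0 -20 0 0 0;0 0 -15 0 0 0;0 0 -10 0 0 0'>/dev/null;  python3 -m handwheel '10 20 0 0 0 0;15 30 0 0 0 0;15 30 0 0 0 0;15 30 0 0 0 0;15 30 0 0 0 0;15 30 0 0 0 0;10 20 0 0 0 0;0 0 0 0 0 0;0 0 0 0 0 0;0 0 0 0 0 0;0 0 0 0 0 0;0 0 0 0 0 0'
python3 -c "
from h import *
T=bot.read_camera('top');S=bot.read_camera('side')
a=T[170:230,220:280];b=S[130:190,300:360];c=T[160:220,380:440];d=S[262:332,323:393]
r=lambda i:cv2.resize(i,(290,290),interpolation=cv2.INTER_NEAREST)
cv2.imwrite('pics/z.png',np.vstack([np.hstack([r(a),r(c)]),np.hstack([r(b),r(d)])]))"
```

```text
time_s: 25.52
eef_pos: [579.8, 187.9, 71.8]
tcp_rot: [[-0.935, 0.356, -0.001], [0.356, 0.935, 0.0], [0.001, -0.0, -1.0]]
contact_force: [-0.0, -0.8, -0.7]
grip_width: 29.4
finger_force: 3.0
time_s: 26.52
eef_pos: [579.6, 187.6, 71.4]
tcp_rot: [[-0.935, 0.356, -0.002], [0.356, 0.935, -0.001], [0.001, -0.001, -1.0]]
contact_force: [0.0, 0.1, -0.4]
grip_width: 88.3
finger_force: 0.0
time_s: 28.35
eef_pos: [559.5, 397.0, 210.5]
tcp_rot: [[-0.934, 0.358, -0.001], [0.358, 0.934, -0.002], [0.0, -0.002, -1.0]]
contact_force: [0.4, -0.0, 0.6]
grip_width: 88.2
finger_force: 0.0
```

View pics/z.png

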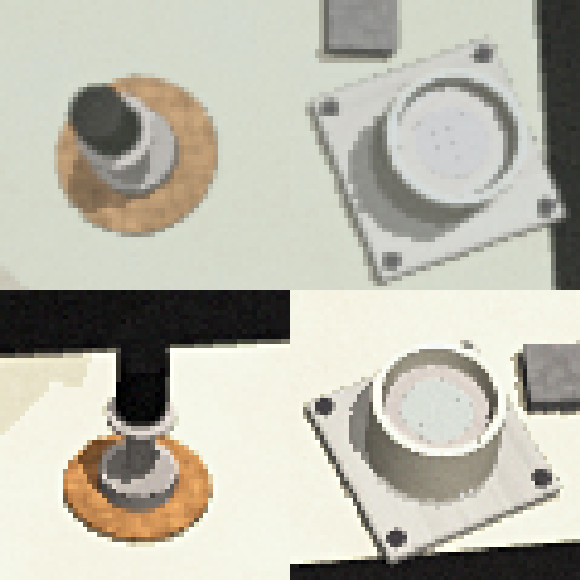

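The tamper stands upright and centred on the pad (crop ≈ (137,160)), the plate is back level in the cup, and the brush is unmoved. Handing in.

```bash
python3 -c "
from rig import bot
print(bot.job_done())"
```

```text
the job is handed in; nothing more can be done
None
```

Job handed in at about 28 s; no verdict came back. I pressed the plate onto its stop at about 16 N for nearly 4 s, and the last pictures show the tamper upright and centred on its pad and the plate back level in the cup.

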